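Free the pointer of the smallest gauge

ROBOT

A 6-joint arm with a two-finger parallel gripper is mounted at the origin on the work surface. World frame = base frame: x ahead of the robot, y to its left, z up, the work surface at z = 0. Lengths are in m, angles in degrees, forces in N, time in s.
With the tool pointing down it reaches from about 0.4 to 0.825 m from the base axis. Payload 7 kg.
Tool frame: the origin (TCP) lies between the finger pads; the fingertips stand 19 mm ahead of it and the grasp point (between the pads) is the TCP; z points along the fingers, y is the line along which they close (so a half turn about z gives the same grasp; the last joint's range is limited). The gripper opens to 88 mm and grips with 3 to 60 N. Pads are 19 mm wide; open, the fingers measure 130 mm over their backs; the gripper's body (78 mm by 193 mm) begins 47 mm behind the grasp point.
Start: joints at [-50.586, 20.546, 0.682, 0, -70.136, -16.507], TCP at [0.263, -0.622, 0.246] pointing down, gripper open.
Joint ranges: [-176.03, 176.03], [-82.01, 121.73], [-58.28, 71.71], [-173.87, 95.51], [-174.79, -0.11], [-173.66, 173.66]. Speed limits (degrees/s): [136.94, 136.94, 172.46, 180, 180, 180].

INTERFACE

Orientations are given as [roll, pitch, yaw] about the fixed x, y, z axes, in that order (R = Rz(yaw) Ry(pitch) Rx(roll)).
In Python, from plant import get_obs, snapshot, close_job, spot_in, spot_point gives the robot as it stands.
- The arm moves only by the tool play_rows, never from a script. Its argument "plan" is a list of rows, each a list of 6 numbers: the shift along the tool's x, y, z in cm, then the turn, a rotation vector about the tool's x, y, z in degrees. A call has 1 to 20 rows; each row shifts and turns the commanded pose from where the row before left it, along the tool's axes as they then stand; what a row does not reach is not made up. A row lasts 1/12 s, in which the tool goes at most 41.7 mm and 7.16 degrees, less where a joint would pass 70% of its speed; a pose out of reach is approached as far as the arm can. A call is refused whole if a number of a shift passes 4.17 or a number of a turn 7.16, either way. A call with a gripper value outside its range is refused whole. "grip" is the finger opening in cm, from 0 to 8.76, set as the call begins (left out, the last holds). The fingers move at their own pace and stop on an object; the grip force is fixed at half the most. Time passes only in rows, so rows that do not move let the fingers close. It gives the time, the measured TCP pose, the force, the opening and the grip force at its end, in the units of the state.
- get_obs(): the state, without advancing time (a new reading comes with each control period).
- snapshot(name): name is "scene" or "top" or "wrist"; returns a dict with "frame" (420x560x3 uint8, red, green, blue), "fx", "fy", "cx", "cy" (pixels), "position" and "attitude" of the camera in the world. Camera axes: x right, y down, z forward; pixel columns grow to the right and rows downward; lengths in m; the calibration is good to about 2 mm. The wrist camera is an equidistant fisheye: a pixel r from the principal point sees the ray r / f radians off the axis. A picture is of the moment at which its call begins. There is no depth.
- close_job(): hands the job in; it is judged then, once.
Trained networks look in the newest picture that a camera, given by its name, has taken for a name from the list of things; names that differ only in an ending like _2 or _b are one class to them, and where a whole thing is asked for, a point or a joint stands for the part that bears it (a point fixed in the world has none). Each returns a list of dicts, best first, with "score" (0 to 1); they miss things now and then, are a little off and sometimes report something else, mostly with a low value. They report only what shows in the picture. A call takes as long as a camera call. They do not tell look-alikes from the thing itself.
- spot_in(camera, thing): "position" ([x, y, z] in m, in world coordinates, good to about 4 mm: the middle of the surface that is visible of it).
- spot_point(camera, thing): "position" ([x, y, z] in m, in world coordinates, good to about 4 mm: a listed point, or the origin of a listed thing).
The state is a dict: "clock": time; "joint_pos": joint angles; "qvel": joint speeds; "tau": joint torques, N m; "tool_pos": TCP position; "orientation": TCP orientation; "force": force on the tool from outside, world axes, zero at the start; "moment": the same for the moment, N m; "opening": finger opening in m; "gripper_force": force on a finger pad.
Only numpy, scipy, OpenCV 4.12 (cv2) and the standard library are available. Lean on these libraries where they do the work, as an engineer would, in place of code of your own. Each camera call takes 0.05 s, during which the arm holds its last target. There are 200 camera calls.

TASK

Free the sticking pointer of the smallest of the four gauges: gently press down the plunger on top of it with the fingertips, keep it down for two seconds, then let it spring back up and withdraw. Do not touch the other three gauges, do not pick anything up, and leave the valve, the plug and the capsule holder where they are.

Things in the scene. Friction and masses are not known exactly. Their poses are not given: they have to be found in the camera images.
- stand: dark hardwood slotted stand, fixed to the bench: 90 (x) x 430 (y) x 35 mm high, four slots in a row along its y axis, 104 mm apart, each 25 mm deep; origin at the centre of its underside, z up
- gauge_small: the SMALLEST of four gauges: round dark steel case, 64 mm in diameter, 40 mm thick (axis = its x, level; dial to +x), standing loose by a brass foot (20 x 40 mm) in any one of the slots. Origin: centre of the foot's underside, 10 mm above the bench; z up. Case top 91 mm above the origin; on it a boss (22 mm wide, 6 mm high), then the plunger. About 280 g
- plunger_small (a joint): spring plunger on top of the 64 mm gauge, m: 0 is up (at rest), 0.008 is fully down; it moves straight down, takes about 2 N to start and 5 N fully down, and springs back by itself
- top_small (a point): centre of the top face of the 64 mm gauge's plunger: a flat steel button 20 mm in diameter, its top 111 mm above the gauge's origin (121 mm above the bench) at rest; moves down with it
- gauge_medium: one of four gauges: round dark steel case, 84 mm in diameter, 40 mm thick (axis = its x, level; dial to +x), standing loose by a brass foot (20 x 40 mm) in any one of the slots. Origin: centre of the foot's underside, 10 mm above the bench; z up. Case top 111 mm above the origin; on it a boss (22 mm wide, 6 mm high), then the plunger. About 420 g
- plunger_medium (a joint): spring plunger on top of the 84 mm gauge, m: 0 is up (at rest), 0.008 is fully down; it moves straight down, takes about 2 N to start and 5 N fully down, and springs back by itself
- top_medium (a point): centre of the top face of the 84 mm gauge's plunger: a flat steel button 20 mm in diameter, its top 131 mm above the gauge's origin (141 mm above the bench) at rest; moves down with it
- gauge_large: one of four gauges: round dark steel case, 92 mm in diameter, 40 mm thick (axis = its x, level; dial to +x), standing loose by a brass foot (20 x 40 mm) in any one of the slots. Origin: centre of the foot's underside, 10 mm above the bench; z up. Case top 119 mm above the origin; on it a boss (22 mm wide, 6 mm high), then the plunger. About 500 g
- plunger_large (a joint): spring plunger on top of the 92 mm gauge, m: 0 is up (at rest), 0.008 is fully down; it moves straight down, takes about 2 N to start and 5 N fully down, and springs back by itself
- top_large (a point): centre of the top face of the 92 mm gauge's plunger: a flat steel button 20 mm in diameter, its top 139 mm above the gauge's origin (149 mm above the bench) at rest; moves down with it
- gauge_largest: one of four gauges: round dark steel case, 100 mm in diameter, 40 mm thick (axis = its x, level; dial to +x), standing loose by a brass foot (20 x 40 mm) in any one of the slots. Origin: centre of the foot's underside, 10 mm above the bench; z up. Case top 127 mm above the origin; on it a boss (22 mm wide, 6 mm high), then the plunger. About 600 g
- plunger_largest (a joint): spring plunger on top of the 100 mm gauge, m: 0 is up (at rest), 0.008 is fully down; it moves straight down, takes about 2 N to start and 5 N fully down, and springs back by itself
- top_largest (a point): centre of the top face of the 100 mm gauge's plunger: a flat steel button 20 mm in diameter, its top 147 mm above the gauge's origin (157 mm above the bench) at rest; moves down with it
- valve: brass shutoff valve lying loose on the bench, 70 mm long (x), with a steel lever handle reaching 59 mm to +x of its origin, 52 mm high; origin at its underside centre
- plug: steel blanking plug standing loose on its 30 mm head, 32 mm high; origin at its underside centre
- capsule_holder: white ceramic capsule holder, an open round cup 56 mm in diameter, 34 mm high, loose on the bench; origin at its underside centre
Mind the look-alikes: they are no part of the job. What is shaped like the gauge_small but green is not meant.

How it is judged (in metres and radians):
On the way:
1. the smallest gauge's plunger is held down by the fingers, at least 3.5 mm of its 8 mm, for 1.5 s without a break (value of joint plunger_small above 0.0035 m and contact force between the fingers and gauge_small above 0.5 N), for 1.5 s.
At the end, for the whole second after the job is handed in: All four plungers are up again (within 1 mm); all four gauges stand upright (within 0.1 rad), at rest, in their slots, within 8 mm of where they were; valve, plug and capsule holder are within 10 mm of where they were (value of joint each of plunger_small, plunger_medium, plunger_large, plunger_largest below 0.001 m and distance of each of gauge_small, gauge_medium, gauge_large, gauge_largest from where it was at the start of the episode below 0.008 m and angle between each of gauge_small, gauge_medium, gauge_large, gauge_largest's own z axis and vertical below 0.1 rad and linear speed of each of gauge_small, gauge_medium, gauge_large, gauge_largest below 0.02 m/s and distance of each of valve, plug, capsule_holder from where it was at the start of the episode below 0.01 m); the robot touches nothing.
It fails at once if one of the other three gauges, or its plunger, is touched (contact force between any of the arm, the fingers and gauge_medium above 0.5 N or value of joint any of plunger_medium, plunger_large, plunger_largest above 0.002 m or contact force between any of the arm, the fingers and gauge_large above 0.5 N or contact force between any of the arm, the fingers and gauge_largest above 0.5 N).
It fails at once if the smallest gauge is pressed hard (over 20 N) (contact force between any of the fingers, the arm and gauge_small above 20 N).
It fails at once if a gauge is lifted out (more than 8 mm) (height (world z) of any of gauge_small, gauge_medium, gauge_large, gauge_largest above 0.018 m).
It fails at once if a gauge is shoved or tipped (distance of any of gauge_small, gauge_medium, gauge_large, gauge_largest from where it was at the start of the episode above 0.012 m or angle between any of gauge_small, gauge_medium, gauge_large, gauge_largest's own z axis and vertical above 0.2 rad).
It fails at once if the valve, plug or capsule holder is moved by more than 10 mm (distance of any of valve, plug, capsule_holder from where it was at the start of the episode above 0.01 m).
It also fails if it takes over 35 s, if anything falls off the work surface, if the arm or the gripper's body presses on something with over 40 N, if the wrist force passes 120 N, or if a joint passes its speed limit or range.

## Working session

There is one attempt and no reset: what is moved stays moved. The work goes in short steps, Python scripts to look and compute and a tool call to move; the robot and the scene stay as the last step left them, time stands still between calls to the robot, and variables do not carry over. Pictures are saved under pics/ and viewed, at most 10 in all, crops included, and the job is handed in when it is done.

Besides the shell and the picture viewer there is one more tool, called after "Request:" by a JSON object that holds its "fn" and its "kwargs". play_rows: Moves the arm, as the interface text tells. Its arguments: {"type":"object","properties":{"plan":{"type":"array","items":{"type":"array","items":{"type":"number"}}},"grip":{"type":"number"}},"required":["plan"]}

```bash
mkdir -p pics; cat > h.py <<'E'
import cv2,numpy as np
from plant import *
def save(c,n):
    s=snapshot(c); cv2.imwrite(f'pics/{n}.png',s['frame'][:,:,::-1]); return s
def proj(s,p):
    R=np.array(s['attitude'])
    if R.shape!=(3,3):
        from scipy.spatial.transform import Rotation as Ro
        R=Ro.from_euler('xyz',R,degrees=True).as_matrix() if R.size==3 else Ro.from_quat(R).as_matrix()
    q=R.T@(np.array(p)-s['position']); return np.round([s['fx']*q[0]/q[2]+s['cx'],s['fy']*q[1]/q[2]+s['cy']])
E
python3 - <<'E'
from h import *
for c in ('scene','top'):
    s=save(c,c); print(c,s['attitude'],s['position'],s['fx'])
    for t in ('top_small','top_medium','top_large','top_largest','gauge_small','stand','valve','plug','capsule_holder'):
        for d in spot_point(c,t)[:5]: print(t,round(d['score'],2),np.round(d['position'],3),proj(s,d['position']))
i=np.vstack([cv2.imread('pics/scene.png'),cv2.imread('pics/top.png')])
cv2.imwrite('pics/both.png',np.hstack([cv2.resize(x,(400,300)) for x in (i[:420],i[420:])]))
print(get_obs())
E
```

```text
scene [-123.31662547    0.95963897  129.42255238] [1.0969776  0.47977779 0.59395127] 484.3365179747113
top_small 0.5 [ 0.38  -0.083  0.11 ] [292. 166.]
top_small 0.43 [ 0.522 -0.093  0.12 ] [243. 187.]
top_medium 0.65 [0.615 0.206 0.14 ] [349. 265.]
top_large 0.44 [0.544 0.008 0.151] [276. 194.]
top_largest 0.62 [0.586 0.104 0.158] [305. 221.]
gauge_small 0.74 [ 0.519 -0.093  0.012] [247. 232.]
gauge_small 0.7 [ 0.384 -0.086  0.001] [290. 209.]
stand 0.61 [0.567 0.056 0.002] [289. 277.]
valve 0.74 [ 0.655 -0.152 -0.002] [178. 258.]
plug 0.87 [ 0.72   0.15  -0.002] [275. 356.]
plug 0.39 [0.611 0.206 0.142] [351. 262.]
capsule_holder 0.81 [ 0.434  0.046 -0.   ] [326. 242.]
top [-169.80177485    0.75208732  -89.67525481] [ 4.36711234e-01 -8.21113881e-04  8.97574096e-01] 445.6663657806242
top_small 0.53 [ 0.383 -0.085  0.107] [333. 319.]
top_small 0.45 [ 0.517 -0.095  0.124] [339. 241.]
top_small 0.37 [ 0.52  -0.092  0.011] [331. 245.]
top_medium 0.51 [0.615 0.208 0.137] [166. 184.]
top_large 0.7 [ 0.718  0.148 -0.001] [214. 151.]
top_large 0.51 [0.551 0.014 0.149] [276. 219.]
top_larges
[... 396 characters left out ...]
.05  0.002] [259. 289.]
{'clock': 1.0, 'joint_pos': array([-5.05885310e+01,  2.05463552e+01,  6.83315559e-01, -1.62485338e-03,
       -7.01375436e+01, -1.65062717e+01]), 'qvel': array([ 0.04710632,  0.07432769, -0.00623779,  0.01586613, -0.02000535,
       -0.07575336]), 'tau': array([ 2.19493354e-04, -5.82394624e+01,  2.93307585e+01,  7.00257137e+00,
        1.23979655e-02, -5.32668412e-05]), 'tool_pos': array([ 0.26269019, -0.62176057,  0.24556651]), 'orientation': array([ 1.79999007e+02,  1.29947709e-03, -1.57095355e+02]), 'force': array([ 0.07010523,  0.85582996, -0.08641432]), 'moment': array([ 0.06372754, -0.00795084, -0.03354018]), 'gripper_force': 0.0, 'opening': 0.08730718528341726}
```

View pics/scene.png

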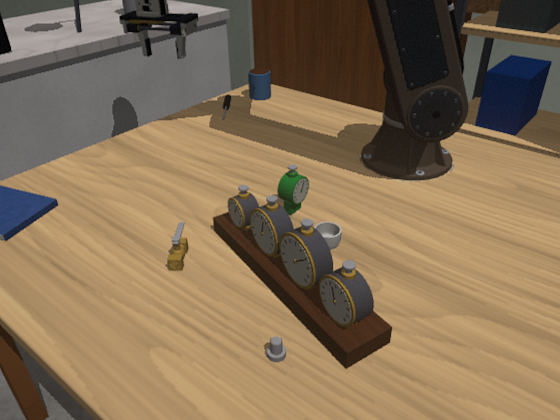

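View pics/top.png

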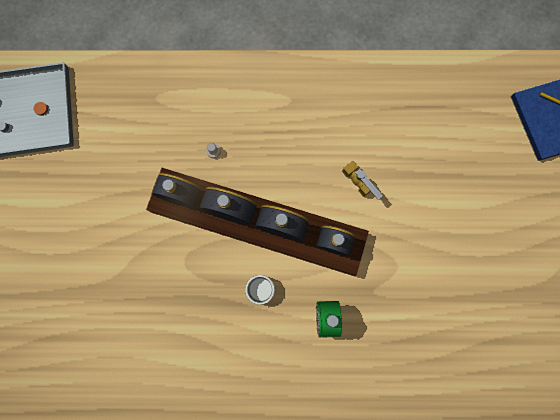

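Two candidates fit the shape: the dark steel gauge in the stand's end slot, at scene (243,187) / top (339,241), and the green one at scene (292,166) / top (333,319). The green one is the look-alike. The dark one in the slot fits and has the smallest case of the four. I'll confirm it in a crop while the hand moves to above that end.

```bash
python3 -c "
import cv2
i=cv2.imread('pics/scene.png')[140:340,170:420]
cv2.imwrite('pics/crop.png',cv2.resize(i,None,fx=3,fy=3,interpolation=2))"
```

```text
(no output)
```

View pics/crop.png

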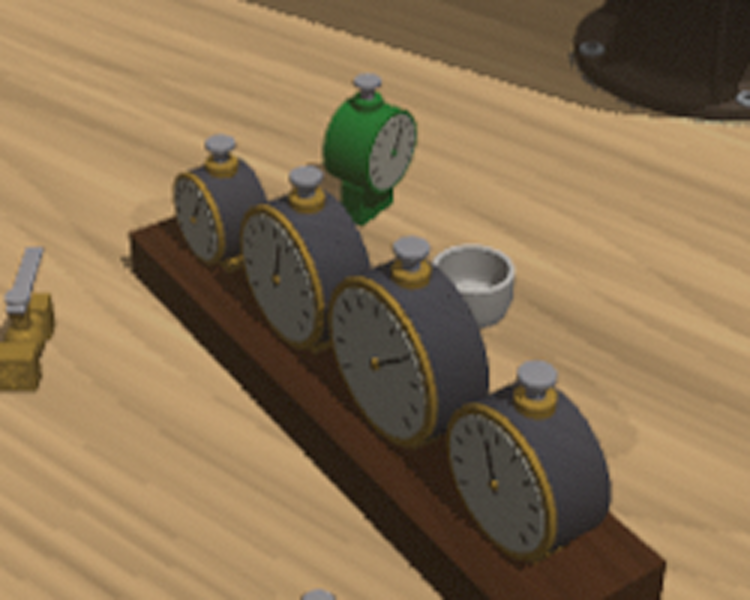

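Request:
{"fn": "play_rows", "kwargs": {"plan": [[0, 0, 0, 0, 0, -4.94], [0, 0, 0, 0, 0, -4.94], [0, 0, 0, 0, 0, -4.94], [0, 0, 0, 0, 0, -4.94], [0, 0, 0, 0, 0, -4.94], [0, 0, 0, 0, 0, -4.94], [0, 0, 0, 0, 0, -4.94], [0, 0, 0, 0, 0, -4.94], [0, 0, 0, 0, 0, -4.94], [0, 0, 0, 0, 0, -4.94]], "grip": 0}}

```text
clock: 1.83
tool_pos: [0.2627, -0.6218, 0.2456]
orientation: [-180.0, -0.0, -107.5]
force: [1.3, -0.7, -0.1]
opening: 0.0264
gripper_force: 0.0
```

The crop shows the end gauge (button at crop 220,145) as clearly the smallest dark one in the stand. The green one (crop 367,85) stands outside it.

Request:
{"fn": "play_rows", "kwargs": {"plan": [[-2.9, -0.4, -0.07, 0, 0, 0], [-2.9, -0.4, -0.07, 0, 0, 0], [-2.9, -0.4, -0.07, 0, 0, 0], [-2.9, -0.4, -0.07, 0, 0, 0], [-2.9, -0.4, -0.07, 0, 0, 0], [-2.9, -0.4, -0.07, 0, 0, 0], [-2.9, -0.4, -0.07, 0, 0, 0], [-2.9, -0.4, -0.07, 0, 0, 0], [-2.9, -0.4, -0.07, 0, 0, 0], [-2.9, -0.4, -0.07, 0, 0, 0], [-2.9, -0.4, -0.07, 0, 0, 0], [-2.9, -0.4, -0.07, 0, 0, 0], [-2.9, -0.4, -0.07, 0, 0, 0], [-2.9, -0.4, -0.07, 0, 0, 0], [-2.9, -0.4, -0.07, 0, 0, 0], [-2.9, -0.4, -0.07, 0, 0, 0], [-2.9, -0.4, -0.07, 0, 0, 0], [-2.9, -0.4, -0.07, 0, 0, 0], [-2.0, -0.4, 0, 0, 0, 0], [0, 0, 0, 0, 0, 0]]}}

```text
clock: 3.5
tool_pos: [0.5015, -0.1258, 0.2583]
orientation: [-179.9, 0.0, -107.5]
force: [0.0, -0.2, 0.9]
opening: 0.0005
gripper_force: 0.0
```

```bash
python3 - <<'E'
from h import *
o=get_obs(); print(o['tool_pos'],o['orientation'],o['opening'],o['clock'],o['force'])
s=save('wrist','w1'); print(s['position'],s['attitude'],s['fx'],s['cx'],s['cy'])
for t in ('top_small','top_large'):
    for d in spot_point('wrist',t)[:4]: print(t,round(d['score'],2),np.round(d['position'],3))
E
```

```text
[ 0.50150891 -0.12582291  0.25834379] [-1.79946615e+02  3.11200542e-02 -1.07535391e+02] 0.0004586588138589025 3.5 [ 0.04431004 -0.1690434   0.92547597]
[ 0.47632076 -0.20612513  0.39801907] [1.61993301e+02 5.09542749e-02 1.62463835e+02] 325.19226210127806 277.5819577132823 208.68980235611053
top_small 0.85 [ 0.377 -0.083  0.107]
top_small 0.65 [ 0.521 -0.097  0.122]
top_large 0.49 [0.55  0.003 0.148]
```

View pics/w1.png

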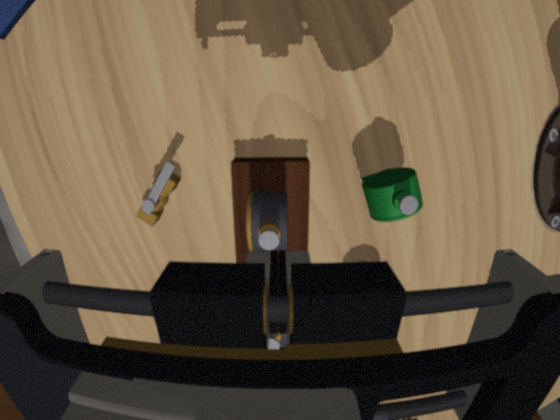

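The wrist view shows the small gauge's button at (269,239), the green look-alike's at (408,204), and the closed fingers at about (278,300). I'll triangulate the button from the three views.

```bash
python3 - <<'E'
from h import *
from scipy.spatial.transform import Rotation as Ro
A=np.zeros((3,3));b=np.zeros(3);L=[]
for c,u,v in (('scene',243.3,187.2),('top',338.5,240.0),('wrist',269,239)):
    s=snapshot(c);x,y=(u-s['cx'])/s['fx'],(v-s['cy'])/s['fy']
    if c=='wrist':
        r=np.hypot(x,y);d=np.array([x/r*np.sin(r),y/r*np.sin(r),np.cos(r)])
    else: d=np.array([x,y,1])
    d=Ro.from_euler('xyz',s['attitude'],degrees=True).as_matrix()@(d/np.linalg.norm(d));p=np.array(s['position'])
    P=np.eye(3)-np.outer(d,d);A+=P;b+=P@p;L.append((P,p,d))
    print(c,'at z=.121',p+d*(.121-p[2])/d[2])
x=np.linalg.solve(A,b);print(x,[np.linalg.norm(P@(x-p)).round(4) for P,p,d in L])
o=get_obs();R=Ro.from_euler('xyz',o['orientation'],degrees=True).as_matrix()
print('shift cm',R.T@(x-o['tool_pos'])*100-[0,0,1.9],o['clock'])
E
```

```text
scene at z=.121 [ 0.52388754 -0.09013944  0.121     ]
top at z=.121 [ 0.51881898 -0.09441516  0.121     ]
wrist at z=.121 [ 0.51806541 -0.09793185  0.121     ]
[ 0.51892377 -0.09544198  0.11641276] [np.float64(0.0004), np.float64(0.0006), np.float64(0.0006)]
shift cm [-3.80348611 -0.82699061 12.28157155] 3.8
```

Request:
{"fn": "play_rows", "kwargs": {"plan": [[-1.9, -0.4, 0, 0, 0, 0], [-1.9, -0.4, 0, 0, 0, 0], [0, 0, 0, 0, 0, 0], [0, 0, 0, 0, 0, 0], [0, 0, 0, 0, 0, 0]]}}

```text
clock: 4.22
tool_pos: [0.5186, -0.0953, 0.2581]
orientation: [180.0, -0.0, -107.7]
force: [-0.6, -0.4, -0.2]
opening: 0.0002
gripper_force: 0.0
```

Request:
{"fn": "play_rows", "kwargs": {"plan": [[0, 0, 1, 0, 0, 0], [0, 0, 1, 0, 0, 0], [0, 0, 1, 0, 0, 0], [0, 0, 1, 0, 0, 0], [0, 0, 1, 0, 0, 0], [0, 0, 1, 0, 0, 0], [0, 0, 1, 0, 0, 0], [0, 0, 1, 0, 0, 0], [0, 0, 1, 0, 0, 0], [0, 0, 1, 0, 0, 0], [0, 0, 0, 0, 0, 0], [0, 0, 0, 0, 0, 0], [0, 0, 0, 0, 0, 0]]}}

```text
clock: 5.3
tool_pos: [0.5193, -0.0947, 0.1585]
orientation: [-180.0, -0.0, -107.7]
force: [0.4, -0.2, -0.1]
opening: 0.0001
gripper_force: 0.0
```

```bash
python3 - <<'E'
from h import *
o=get_obs(); print(o['tool_pos'],o['force'])
s=snapshot('scene'); t=snapshot('top')
a=cv2.resize(s['frame'][120:270,180:330],(500,500),interpolation=2);b=cv2.resize(t['frame'][160:310,260:410],(300,300))
cv2.imwrite('pics/n1.png',np.hstack([a,np.vstack([b,np.zeros((200,300,3),np.uint8)])])[:,:,::-1])
E
```

```text
[ 0.51934952 -0.09472563  0.15847119] [ 0.38616409 -0.22715933 -0.08157734]
```

View pics/n1.png

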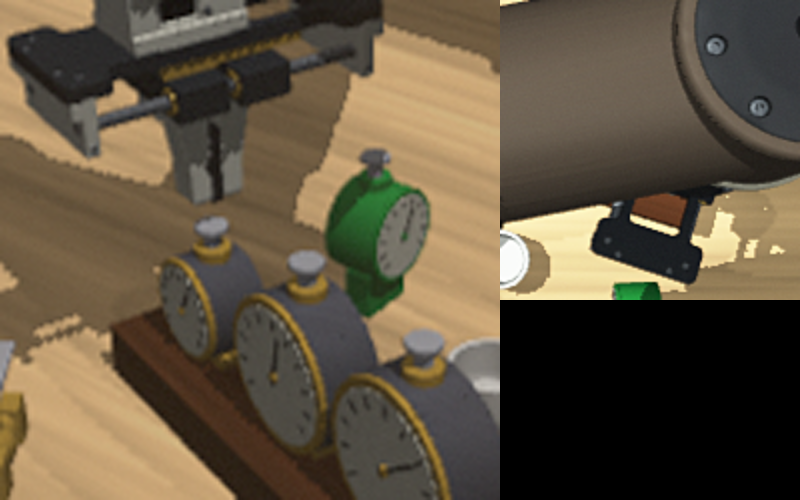

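The closed fingertips (crop 212,195) sit centred above the small gauge's button (212,228), about 18 mm up. Next I go down gently.

Request:
{"fn": "play_rows", "kwargs": {"plan": [[0, 0, 0.5, 0, 0, 0], [0, 0, 0.5, 0, 0, 0], [0, 0, 0.3, 0, 0, 0], [0, 0, 0.2, 0, 0, 0], [0, 0, 0.1, 0, 0, 0], [0, 0, 0.1, 0, 0, 0], [0, 0, 0.1, 0, 0, 0], [0, 0, 0.1, 0, 0, 0], [0, 0, 0, 0, 0, 0], [0, 0, 0, 0, 0, 0]]}}

```text
clock: 6.23
tool_pos: [0.5192, -0.0947, 0.1394]
orientation: [-180.0, 0.0, -107.7]
force: [-0.3, -0.0, 2.5]
opening: -0.0001
gripper_force: 1.1
```

Request:
{"fn": "play_rows", "kwargs": {"plan": [[0, 0, 0.1, 0, 0, 0], [0, 0, 0.1, 0, 0, 0], [0, 0, 0.1, 0, 0, 0], [0, 0, 0.1, 0, 0, 0], [0, 0, 0.1, 0, 0, 0], [0, 0, 0, 0, 0, 0], [0, 0, 0, 0, 0, 0], [0, 0, 0, 0, 0, 0]]}}

```text
clock: 6.9
tool_pos: [0.5191, -0.0947, 0.1343]
orientation: [-180.0, 0.0, -107.7]
force: [-0.6, -0.3, 4.0]
opening: 0.0005
gripper_force: 2.1
```

Request:
{"fn": "play_rows", "kwargs": {"plan": [[0, 0, 0.08, 0, 0, 0], [0, 0, 0, 0, 0, 0], [0, 0, 0, 0, 0, 0], [0, 0, 0, 0, 0, 0], [0, 0, 0, 0, 0, 0], [0, 0, 0, 0, 0, 0], [0, 0, 0, 0, 0, 0], [0, 0, 0, 0, 0, 0], [0, 0, 0, 0, 0, 0], [0, 0, 0, 0, 0, 0], [0, 0, 0, 0, 0, 0], [0, 0, 0, 0, 0, 0], [0, 0, 0, 0, 0, 0], [0, 0, 0, 0, 0, 0], [0, 0, 0, 0, 0, 0]]}}

```text
clock: 8.15
tool_pos: [0.519, -0.0947, 0.1333]
orientation: [-180.0, 0.0, -107.7]
force: [0.7, 0.1, 4.9]
opening: 0.0003
gripper_force: 2.2
```

Request:
{"fn": "play_rows", "kwargs": {"plan": [[0, 0, 0, 0, 0, 0], [0, 0, 0, 0, 0, 0], [0, 0, 0, 0, 0, 0], [0, 0, 0, 0, 0, 0], [0, 0, 0, 0, 0, 0], [0, 0, 0, 0, 0, 0], [0, 0, 0, 0, 0, 0], [0, 0, 0, 0, 0, 0], [0, 0, 0, 0, 0, 0], [0, 0, 0, 0, 0, 0], [0, 0, 0, 0, 0, 0], [0, 0, 0, 0, 0, 0], [0, 0, 0, 0, 0, 0], [0, 0, 0, 0, 0, 0], [0, 0, 0, 0, 0, 0]]}}

```text
clock: 9.4
tool_pos: [0.519, -0.0947, 0.1334]
orientation: [-180.0, 0.0, -107.7]
force: [-0.1, 0.8, 3.3]
opening: 0.0003
gripper_force: 2.2
```

```bash
python3 - <<'E'
from h import *
s=snapshot('scene')
cv2.imwrite('pics/p1.png',cv2.resize(s['frame'][140:240,200:300],(500,500),interpolation=2)[:,:,::-1])
E
```

```text
(no output)
```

View pics/p1.png

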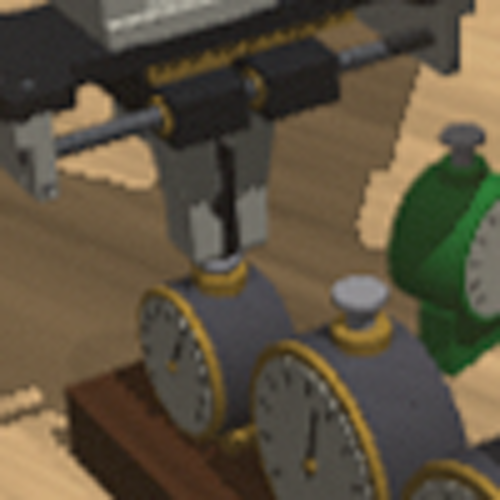

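The fingertips (225,255) hold the small gauge's button down on its boss (220,275), the gauge is upright, and it has been held for over 2 s. I'll release it slowly and withdraw.

Request:
{"fn": "play_rows", "kwargs": {"plan": [[0, 0, -0.1, 0, 0, 0], [0, 0, -0.1, 0, 0, 0], [0, 0, -0.1, 0, 0, 0], [0, 0, -0.1, 0, 0, 0], [0, 0, -0.1, 0, 0, 0], [0, 0, -0.1, 0, 0, 0], [0, 0, -0.2, 0, 0, 0], [0, 0, -0.3, 0, 0, 0], [0, 0, -0.5, 0, 0, 0], [0, 0, -1, 0, 0, 0], [0, 0, -1, 0, 0, 0], [0, 0, -1.5, 0, 0, 0], [0, 0, -1.5, 0, 0, 0], [0, 0, -1.5, 0, 0, 0], [0, 0, -1.5, 0, 0, 0], [0, 0, -1, 0, 0, 0], [0, 0, 0, 0, 0, 0], [0, 0, 0, 0, 0, 0], [0, 0, 0, 0, 0, 0]]}}

```text
clock: 11.03
tool_pos: [0.5185, -0.0947, 0.2388]
orientation: [180.0, -0.0, -107.7]
force: [-0.2, 0.3, -0.4]
opening: 0.0005
gripper_force: 0.0
```

```bash
python3 - <<'E'
from h import *
s=snapshot('scene')
cv2.imwrite('pics/e1.png',cv2.resize(s['frame'][130:370,150:400],(600,576),interpolation=2)[:,:,::-1])
print(get_obs()['force'])
E
```

```text
[ 0.17781502  0.28422746 -0.74856773]
```

View pics/e1.png

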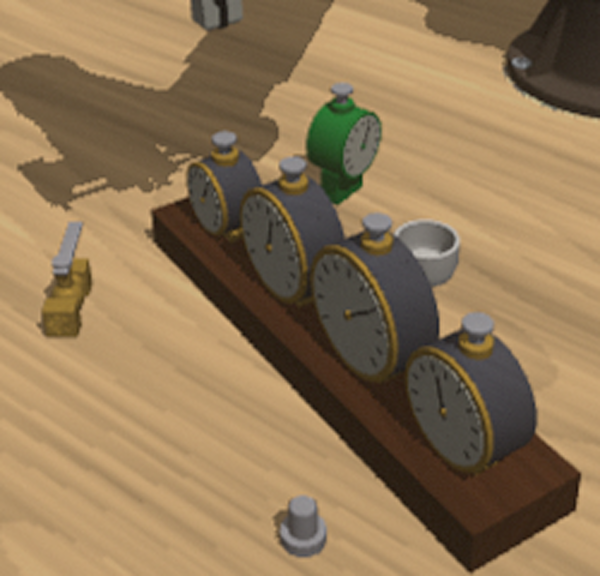

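The small gauge's plunger is up again (224,140), everything stands where it was, and the hand is clear.

```bash
python3 -c "
from plant import *
print(close_job())"
```

```text
the job is handed in; nothing more can be done
None
```

I pressed the smallest gauge's plunger about 6 mm down with a light touch (readings up to 4.9 N), held it for over 2 s, let it spring back and withdrew; the last picture shows nothing else moved, and the job is handed in, though no verdict came back.

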